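Lock the tilted work holder and flag it ready

ROBOT

A 6-joint arm with a two-finger parallel gripper is mounted at the origin on the work surface. World frame = base frame: x ahead of the robot, y to its left, z up, the work surface at z = 0. Lengths are in m, angles in degrees, forces in N, time in s.
With the tool pointing down it reaches from about 0.3 to 0.75 m from the base axis. Payload 8.5 kg.
Tool frame: the origin (TCP) lies midway between the tips of the shut fingers; the grasp point (between the pads) lies 19 mm behind it; z points along the fingers, y is the line along which they close (so a half turn about z gives the same grasp; the last joint's range is limited). The gripper opens to 85 mm and grips with 20 to 120 N. Pads are 22 mm wide; open, the fingers measure 114 mm over their backs; the gripper's body (76 mm by 85 mm) begins 54 mm behind the grasp point. The pads swing forward as they close: fully open they stand 13 mm farther back than shut.
Start: joints at [-82.466, 21.807, 74.336, -0, 83.858, -12.336], TCP at [0.187, -0.517, 0.231] pointing down, gripper open.
Joint ranges: [-178.18, 178.18], [-50.72, 133.34], [12.68, 142.11], [-81.47, 261.47], [9.98, 163.14], [-165.26, 165.26]. Speed limits (degrees/s): [136.94, 136.94, 180, 180, 180, 180].

INTERFACE

Orientations are given as a 3x3 rotation matrix whose columns are the frame's x, y, z axes.
In Python, from rig import env gives the robot as it stands. The module is installed in compiled form; this text tells all that it offers.
- The arm moves only by the tool jog_arm, never from a script. Its argument "targets" is a list of rows, each a list of 6 numbers: the shift along the tool's x, y, z in cm, then the turn, a rotation vector about the tool's x, y, z in degrees. A call has 1 to 8 rows; each row is the pose to reach, as a shift and turn from the pose commanded when the call began, along the tool's axes at that moment; what a row does not reach only later rows make up. A row lasts 1/12 s, in which the tool goes at most 41.7 mm and 7.16 degrees, less where a joint would pass 70% of its speed; a pose out of reach is approached as far as the arm can. A call with a gripper value outside its range is refused whole. "hand" is the opening, from 0 (shut) to 1 (fully open), set as the call begins (left out, the last holds). The fingers move at their own pace and stop on an object; "newtons" is the grip in N (left out, the last holds). Time passes only in rows, so rows that repeat a pose let the fingers close. It gives the time, the measured TCP pose, the force, the opening and the grip force at its end, in the units of the state.
- env.observe(): the state, without advancing time (a new reading comes with each control period).
- env.get_image(name): name is "scene" or "top" or "wrist"; returns a dict with "frame" (480x640x3 uint8, red, green, blue), "depth" (480x640 float32, m along the optical axis (not along the pixel's ray), 0 where there is no reading), "fovy" (degrees; the focal length in pixels is half the picture's height over the tangent of half this angle, whatever the lens; pixels are square), "cx", "cy" (the principal point, pixels), "k1" (the pictures are not rectified: a ray, as slopes to the right and down, at radius r is drawn at 1 + k1 r^2 times it, then the intrinsics apply), "cam_to_world" (4x4, takes a point from camera to world coordinates). Camera axes: x right, y down, z forward; pixel columns grow to the right and rows downward; lengths in m; the calibration is good to about 2 mm. A picture is of the moment at which its call begins.
- env.close_job(): hands the job in; it is judged then, once.
Trained networks look in the newest picture that a camera, given by its name, has taken for a name from the list of things; names that differ only in an ending like _2 or _b are one class to them, and where a whole thing is asked for, a point or a joint stands for the part that bears it (a point fixed in the world has none). Each returns a list of dicts, best first, with "score" (0 to 1); they miss things now and then, are a little off and sometimes report something else, mostly with a low value. They report only what shows in the picture. A call takes as long as a camera call. They do not tell look-alikes from the thing itself.
- env.regions_of(camera, target): "pixels" (480x640 bool, what is visible of it) and "point" ([row, column] in pixels, amid what is visible of it).
The state is a dict: "time_s": time; "q": joint angles; "qvel": joint speeds; "joint_efforts": joint torques, N m; "position": TCP position; "tool_rot": TCP orientation; "ft_force": force on the tool from outside, world axes, zero at the start; "wrist_torque": the same for the moment, N m; "grip_width": finger opening in m; "gripper_force": force on a finger pad.
Only numpy, scipy, OpenCV 4.12 (cv2) and the standard library are available. Lean on these libraries where they do the work, as an engineer would, in place of code of your own. Each camera call takes 0.05 s, during which the arm holds its last target. There are 200 camera calls.

TASK

Turn the black lock collar of the tilted work holder clockwise until it is fully home against its stop, its white pointer at the red locked mark. Then take the green tag from the rack and hang it by its hole on the peg of the post, hanging freely, to show that the part is ready to measure. Do not drop the green tag, and leave the red tag and the other things where they are.

Things in the scene. Friction and masses are not known exactly. Their poses are not given: they have to be found in the camera images.
- holder: Grey fixed work holder. Origin: underside, z up. Base plate x -80..120, y -60..60, 16 mm high. Its barrel leans 35 deg from vertical to the holder's -x (robot side); collar underside centre at (-20,0,105) mm. A column (306 mm high) at the back holds a white dial gauge (radius 29 mm, 235-293 mm high, front face at x = -12 mm) over the collar: only a tilted gripper fits.
- collar (a joint): Turn of the black knurled lock collar on the barrel, rad: 0 = open; 3.0 = locked, at a firm stop, white pointer at the red mark. Grows as it turns clockwise, seen from above looking down its axis. Stiff (0.35 N m); stays where it is left.
- collar_top (a point): Centre of the collar's top face. z points out along the collar's axis (35 deg from vertical); x, y turn with the collar. The knurled grip is a cylinder 56 mm across, from this face 24 mm down the axis; below it a 60 mm rim and the pointer, 7 mm, then a fixed flange 86 mm across. A brass sleeve 26 mm across stands 11 mm proud of this face.
- pointer_tip (a point): Outer end of the collar's white pointer, 41 mm from the axis, 27 mm below the collar's top face.
- lock_mark (a point): The red locked mark on the fixed flange, 38.5 mm from the collar's axis, on the holder's -y side.
- rack: Grey fixed tag rack, 70 x 230 mm (x, y), 30 mm high, with two upright slots side by side along its y (at about y = -56 and +56 mm), floor 6 mm above the table. Origin: centre of its underside.
- green_tag: Green tag: an upright plate 8 mm thick (x), 44 mm wide (y), 90 mm high (z), 40 to 85 g, standing loosely in one of the rack's slots with its lowest 24 mm in it. Origin: middle of its bottom edge. It has one round through hole of 18 mm along x, its centre 72 mm above the bottom edge; front and back are alike.
- green_tag_hole (a point): Centre of the hole in the green tag.
- red_tag: Red tag of the same shape, in the other slot. Not needed.
- post: Steel peg post, fixed: foot disc 84 mm across, 14 mm high, upright rod 14 mm across to 156 mm high. From its top a bare round peg, 8 mm thick, points to the post's own -x and rises 20 degrees. Origin: centre of the underside.
- peg_root (a point): Where the peg's centre line meets the rod's centre line, 150 mm above the table.
- peg_tip (a point): Free end of the peg's centre line: 50 mm to the post's -x and 18 mm above the root.
- caliper: Bystander: steel and black caliper lying flat, 200 mm long (x), 12 mm high.
- setting_ring: Bystander: steel setting ring, 48 mm across, 18 mm high.
- brass_part: Bystander: small brass channel, 16 x 50 x 12 mm.
- vee_block: Bystander: dark steel vee block, 50 x 40 x 32 mm.
- pen: Bystander: black pen, 120 mm long (x), 10 mm thick.
- screwdriver: Bystander: screwdriver lying along its x, 160 mm long.
Not all that is in view belongs to the job. Leave any pink look-alike of the green_tag alone. Several things look just like the post: the one meant starts farthest from the robot's base.

How it is judged (in metres and radians):
On the way, in this order (a step that is already met when the one before it is completed fails the run):
1. the collar is turned to its locked mark (value of joint collar above 2.92 rad), for 0.2 s.
2. the green tag is on the peg (x of green_tag_hole in the frame of post between -0.048 and -0.008 m and y of green_tag_hole in the frame of post between -0.008 and 0.008 m and z of green_tag_hole in the frame of post between 0.138 and 0.172 m and contact force between green_tag and post above 0.1 N), for 0.2 s.
At the end, for the whole second after the job is handed in: Collar within 0.08 rad of its locked stop. Green tag borne by the peg: hole centre 8 to 48 mm along the post's -x, within 8 mm sideways of the peg's line, 138 to 172 mm above the table; tag within 0.35 rad of upright, at rest, released (all of step 2 and value of joint collar above 2.92 rad and angle between green_tag's own z axis and vertical below 0.35 rad and linear speed of green_tag below 0.03 m/s and angular speed of green_tag below 0.5 rad/s and contact force between green_tag and the fingers below 0.05 N); the robot touches nothing.
It fails at once if the red tag is moved more than 20 mm (distance of red_tag from where it was at the start of the episode above 0.02 m).
It fails at once if a bystander is moved more than 20 mm (distance of any of caliper, setting_ring, brass_part, vee_block, pen, screwdriver from where it was at the start of the episode above 0.02 m).
It fails at once if the green tag is dropped on the table (its hole's centre below 55 mm) (height (world z) of green_tag_hole below 0.055 m).
It also fails if it takes over 72 s, if anything falls off the work surface, if the arm or the gripper's body presses on something with over 40 N, if the wrist force passes 120 N, or if a joint passes its speed limit or range.

## Working session

There is one attempt and no reset: what is moved stays moved. The work goes in short steps, Python scripts to look and compute and a tool call to move; the robot and the scene stay as the last step left them, time stands still between calls to the robot, and variables do not carry over. Pictures are saved under pics/ and viewed, at most 14 in all, crops included, and the job is handed in when it is done.

Besides the shell and the picture viewer there is one more tool, called after "Request:" by a JSON object that holds its "method" and its "body", one argument or row to a line. jog_arm: Moves the arm, as the interface text tells. Its arguments: {"type":"object","properties":{"targets":{"type":"array","items":{"type":"array","items":{"type":"number"}}},"hand":{"type":"number"},"newtons":{"type":"number"}},"required":["targets"]}

```bash
mkdir -p pics
cat > h.py <<'E'
import numpy as np, cv2
from rig import env
def cloud(im):
    d=im["depth"]; f=240/np.tan(np.radians(im["fovy"])/2)
    v,u=np.mgrid[0:480,0:640].astype(float)
    K=np.array([[f,0,im["cx"]],[0,f,im["cy"]],[0,0,1]])
    p=cv2.undistortPoints(np.stack([u.ravel(),v.ravel()],1)[:,None],K,np.array([im["k1"],0,0,0.]))[:,0].reshape(480,640,2)
    P=np.dstack([p[...,0]*d,p[...,1]*d,d]); T=im["cam_to_world"]
    W=P@T[:3,:3].T+T[:3,3]; W[d==0]=np.nan
    return W
def save(im,name): cv2.imwrite("pics/"+name,im["frame"][...,::-1])
E
python3 - <<'E'
from h import *
np.set_printoptions(precision=4,suppress=True)
s=env.observe();print(s["time_s"],s["position"],s["tool_rot"])
for c in("scene","top"):
    im=env.get_image(c);save(im,c+"1.png");W=cloud(im);np.save(c+"W.npy",W);np.save(c+"F.npy",im["frame"])
    print(c,im["cam_to_world"])
    for t in("holder","collar","green_tag","red_tag","post","rack","pointer_tip","lock_mark","peg_tip","caliper","setting_ring","screwdriver","vee_block","pen","brass_part","collar_top"):
        for r in env.regions_of(c,t)[:5]:
            m=r["pixels"];w=W[m];w=w[~np.isnan(w[:,0])]
            if len(w): print(t,round(r["score"],2),np.round(r["point"]),m.sum(),"med",np.median(w,0),"min",np.percentile(w,2,0),"max",np.percentile(w,98,0))
E
```

```text
0.0 [ 0.1869 -0.517   0.2307] [[ 0.9405  0.3399 -0.0002]
 [ 0.3399 -0.9405  0.0014]
 [ 0.0003 -0.0014 -1.    ]]
scene [[-0.9061  0.36   -0.2223  0.7656]
 [ 0.423   0.7847 -0.4532  0.5117]
 [ 0.0112 -0.5047 -0.8632  1.0892]
 [ 0.      0.      0.      1.    ]]
collar 0.87 [248. 290.] 670 med [0.5634 0.0193 0.1293] min [ 0.5272 -0.0189  0.1068] max [0.5853 0.0434 0.1444]
collar 0.56 [285. 403.] 290 med [0.3592 0.1291 0.0085] min [0.3063 0.1193 0.0005] max [0.4188 0.1387 0.0136]
collar 0.44 [410. 408.] 438 med [0.4989 0.3664 0.0696] min [0.4738 0.3363 0.0247] max [0.5012 0.3879 0.0973]
green_tag 0.97 [327. 411.] 507 med [0.4028 0.2275 0.0547] min [0.394  0.2031 0.0004] max [0.4065 0.2477 0.0914]
green_tag 0.86 [357. 376.] 383 med [0.503  0.2549 0.0698] min [0.4956 0.2314 0.0226] max [0.5053 0.2742 0.0977]
red_tag 0.94 [408. 407.] 419 med [0.4989 0.3672 0.0698] min [0.4896 0.3443 0.0236] max [0.5012 0.3879 0.0973]
red_tag 0.7 [229. 214.] 131 med [ 0.6707 -0.1686  0.0055] min [ 0.6594 -0.1923 -0.0007] max [ 0.6825 -0.1445  0.0137]
red_tag 0.54 [252. 293.] 697 med [0.5631 0.0187 0.1291] min
[... 3991 characters left out ...]
868 -0.1481  0.0169]
vee_block 0.92 [168. 189.] 463 med [0.7145 0.3209 0.028 ] min [0.6853 0.297  0.0026] max [0.7399 0.3465 0.0374]
pen 0.61 [227. 324.] 546 med [0.564  0.0091 0.1325] min [ 0.531  -0.0235  0.1147] max [0.5858 0.0382 0.1458]
pen 0.53 [322. 274.] 216 med [0.3604 0.1255 0.0108] min [0.3136 0.1167 0.0045] max [0.4176 0.1353 0.0167]
pen 0.46 [186. 405.] 159 med [ 0.6738 -0.1706  0.0092] min [ 0.6613 -0.1927  0.0006] max [ 0.685  -0.1488  0.0169]
brass_part 0.63 [182. 407.] 176 med [ 0.673  -0.1716  0.0086] min [ 0.66   -0.1939  0.0001] max [ 0.6849 -0.1486  0.0168]
collar_top 0.93 [229. 323.] 655 med [0.5616 0.0071 0.1317] min [ 0.5289 -0.0235  0.1097] max [0.5863 0.0381 0.1458]
```

Run:
```python
import cv2,numpy as np
a=cv2.imread("pics/scene1.png");b=cv2.imread("pics/top1.png")
# 4 enlarged crops in one sheet
def c(i,r0,r1,c0,c1): return cv2.resize(i[r0:r1,c0:c1],(400,300),interpolation=cv2.INTER_CUBIC)
cv2.imwrite("pics/sheet1.png",np.vstack([np.hstack([c(a,190,310,220,380),c(b,185,275,255,375)]),np.hstack([c(a,280,460,290,530),c(b,220,400,400,640)])]))
```

```text
(no output)
```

View pics/scene1.png

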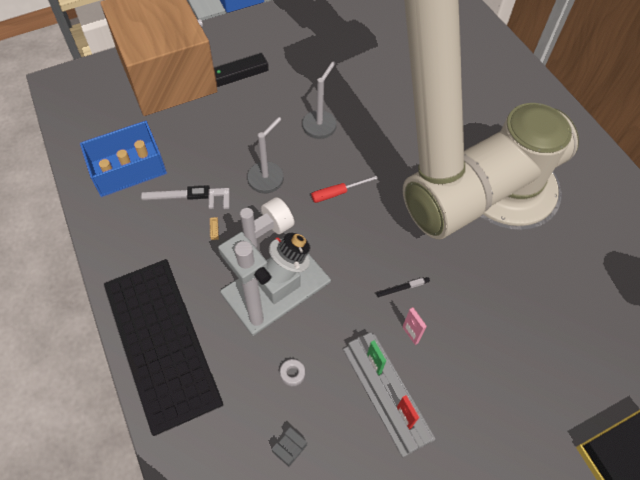

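View pics/top1.png

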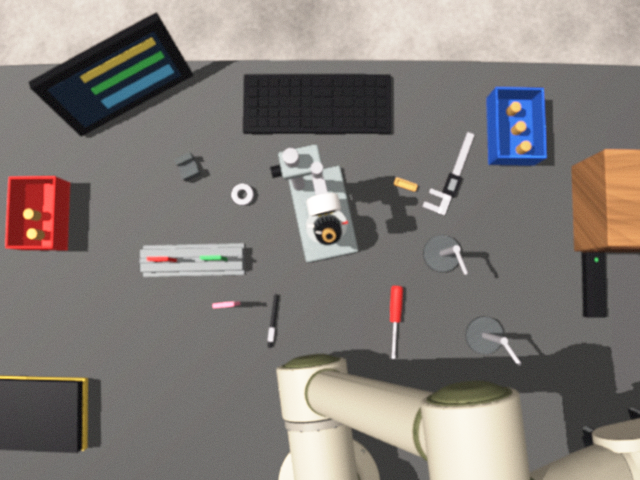

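View pics/sheet1.png

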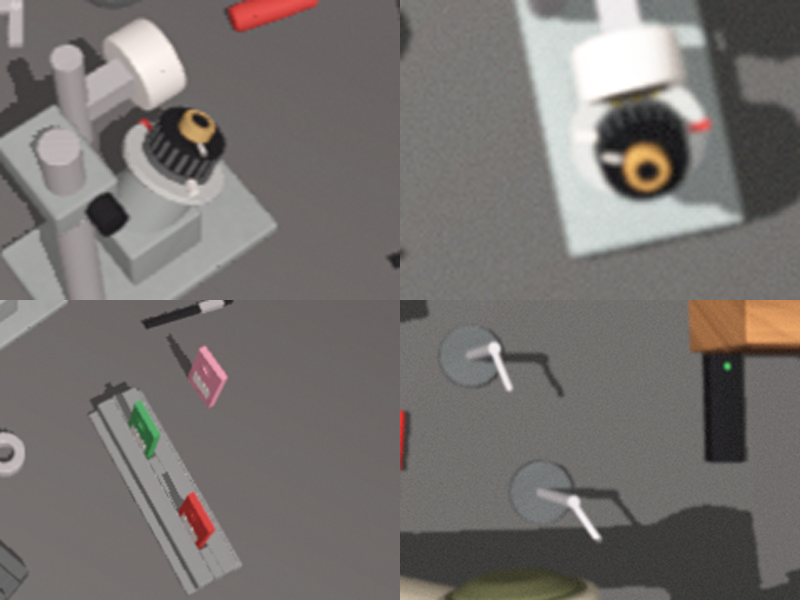

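Targets: the two post look-alikes are at top px (254,442), about 0.57 m from the base, and (335,487), about 0.48 m. The farther one, (254,442), is the post meant. The green tag is in the rack slot at scene px (357,376). The pink one at (327,411) stands outside the rack, so it is the look-alike. The sheet confirms both. The collar's pointer is on the holder's +y side and the red mark on its -y side.

Next I fit the poses.

Run:
```python
from h import *
from scipy.optimize import least_squares
np.set_printoptions(precision=4,suppress=True)
for c in("scene","top"):
    W=np.load(c+"W.npy");F=np.load(c+"F.npy").astype(int);X,Y,Z=W[...,0],W[...,1],W[...,2]
    print(c,"table z",np.nanmedian(Z[(abs(X-.45)<.05)&(abs(Y)<.08)&(abs(Z)<.008)]))
    # plate
    m=(abs(Z-.017)<.006)&(X>.48)&(X<.76)&(abs(Y)<.14)&(F.min(2)>95)
    r=cv2.minAreaRect((W[m][:,:2]*1000).astype(np.float32));print("plate",m.sum(),r)
    # rack
    m=(abs(Z-.030)<.005)&(X>.44)&(X<.56)&(Y>.18)&(Y<.45)
    print("rack",m.sum(),cv2.minAreaRect((W[m][:,:2]*1000).astype(np.float32)))
    # tag green
    m=(F[...,1]>F[...,0]*1.5)&(F[...,1]>F[...,2]*1.3)&(X>.45)&(X<.55)&(Y>.2)&(Y<.32)&(Z>.035)
    q=W[m];print("green",m.sum(),q.min(0),q.max(0),cv2.minAreaRect((q[:,:2]*1000).astype(np.float32)))
    # posts
    for px,py in((.512,-.248),(.333,-.344)):
        m=(abs(Z-.014)<.005)&(np.hypot(X-px,Y-py)<.06)
        print("foot",cv2.minEnclosingCircle((W[m][:,:2]*1000).astype(np.float32)))
        m=(Z>.135)&(np.hypot(X-px,Y-py)<.11)&(Z<.19);q=W[m]
        d=q-q.mean(0);v=np.linalg.svd(d)[2][0];v*=np.sign(v[2]);t=d@v
        print("peg",m.sum(),q.mean(0),v,"az",np.degrees(np.arctan2(v[1],v[0])),q.mean(0)+v*t.min(),q.mean(0)+v*t.max())
        m=(Z>.04)&(Z<.13)&(np.hypot(X-px,Y-py)<.05);print("rod",m.sum(),np.median(W[m],0) if m.sum() else "")
```

```text
scene table z -0.0006852954426109781
plate 2223 ((602.0650634765625, 17.588455200195312), (200.1590118408203, 121.25434112548828), 12.2987699508667)
rack 2552 ((498.0348815917969, 309.33966064453125), (53.222286224365234, 229.43838500976562), 1.4313170909881592)
green 272 [0.4941 0.2311 0.0359] [0.5054 0.2746 0.0993] ((500.42913818359375, 252.95120239257812), (10.075309753417969, 43.263206481933594), 3.6204795837402344)
foot ((514.6629638671875, -251.0336151123047), 43.64120864868164)
peg 165 [ 0.4973 -0.2551  0.1572] [-0.8616 -0.2891  0.4172] az -161.45225143640656 [ 0.5231 -0.2465  0.1448] [ 0.4639 -0.2664  0.1734]
rod 159 [ 0.5155 -0.2469  0.0878]
foot ((329.2960205078125, -343.7052001953125), 44.95769119262695)
peg 129 [ 0.3166 -0.3536  0.1561] [-0.7587 -0.5043  0.4124] az -146.38952524605284 [ 0.3395 -0.3384  0.1437] [ 0.2864 -0.3737  0.1725]
rod 153 [ 0.3326 -0.3403  0.0893]
top table z 0.0005394451376693477
plate 2375 ((605.7833862304688, 14.777587890625), (200.736083984375, 121.24560546875), 12.251899719238281)
rack 1918 ((500.76837158203125, 308.2540283203125), (51.2725944519043, 231.70213317871094), 1.472328782081604)
green 101 [0.4978 0.2289 0.0374] [0.5056 0.2721 0.1014] ((501.64752197265625, 250.5248565673828), (7.429185390472412, 43.21440887451172), 0.6195691227912903)
foot ((516.800537109375, -252.54786682128906), 42.58582305908203)
peg 153 [ 0.4982 -0.258   0.1603] [-0.8869 -0.3084  0.3441] az -160.8281354572232 [ 0.5262 -0.2483  0.1494] [ 0.4668 -0.269   0.1725]
rod 59 [ 0.5145 -0.2471  0.087 ]
foot ((333.7618408203125, -346.8487854003906), 43.22821807861328)
peg 162 [ 0.3168 -0.3561  0.16  ] [-0.7888 -0.4917  0.3688] az -148.06181023675532 [ 0.3422 -0.3403  0.1482] [ 0.2885 -0.3737  0.1733]
rod 87 [ 0.3356 -0.3417  0.0877]
```

```bash
cat >> h.py <<'E'
from scipy.spatial.transform import Rotation as Ro
np.set_printoptions(precision=3,suppress=True)
YAW=np.radians(12.3); A=np.array([-.5736*np.cos(YAW),-.5736*np.sin(YAW),.8192]); CT=np.array([.5475,.0039,.1304])
def Rz(z,yaw):  # tool z, x heading near yaw
    x=np.array([np.cos(np.radians(yaw)),np.sin(np.radians(yaw)),0]);x-=z*(x@z);x/=np.linalg.norm(x)
    return np.stack([x,np.cross(z,x),z],1)
def jog(p,R=None):
    s=env.observe();T=np.array(s["tool_rot"]);p0=np.array(s["position"])
    R=T if R is None else R
    print("t",s["time_s"],"q",np.array(s["q"]),"pos",p0,"F",np.array(s["ft_force"]))
    print("JOG",T.T@(np.array(p)-p0)*100,Ro.from_matrix(T.T@R).as_rotvec(degrees=True))
E
python3 - <<'E'
from h import *
im=env.get_image("wrist");s=env.observe();T=np.array(s["tool_rot"]);C=im["cam_to_world"]
print(T.T@(C[:3,3]-np.array(s["position"])),T.T@C[:3,:3])
jog([.30,-.25,.30],Rz(-A,159))
E
```

```text
[ 0.075 -0.001 -0.144] [[-0.001 -0.954 -0.299]
 [ 1.    -0.001 -0.001]
 [ 0.    -0.299  0.954]]
t 1.75 q [-82.466  21.806  74.336  -0.     83.858 -12.337] pos [ 0.187 -0.517  0.231] F [-0.568 -0.401  0.353]
JOG [ 19.717 -21.289  -6.867] [ -42.483   11.842 -128.609]
```

Request:
{"method": "jog_arm", "body": {
  "targets": [
    [19.7, -21.3, -6.9, -42.5, 11.8, -128.6],
    [19.7, -21.3, -6.9, -42.5, 11.8, -128.6],
    [19.7, -21.3, -6.9, -42.5, 11.8, -128.6],
    [19.7, -21.3, -6.9, -42.5, 11.8, -128.6],
    [19.7, -21.3, -6.9, -42.5, 11.8, -128.6],
    [19.7, -21.3, -6.9, -42.5, 11.8, -128.6],
    [19.7, -21.3, -6.9, -42.5, 11.8, -128.6],
    [19.7, -21.3, -6.9, -42.5, 11.8, -128.6]
  ],
  "hand": 1,
  "newtons": 80
}}

```text
time_s: 2.42
position: [0.3012, -0.2452, 0.3021]
tool_rot: [[0.266, 0.923, 0.278], [0.962, -0.234, -0.142], [-0.066, 0.305, -0.95]]
ft_force: [0.9, -0.7, -0.1]
grip_width: 0.0855
gripper_force: 0.0
```

Run:
```python
from h import *
jog(CT+.13*A,Rz(-A,200))
```

```text
t 2.4167 q [-64.505  -6.313  98.637  11.417  73.386 -51.548] pos [ 0.301 -0.245  0.302] F [ 0.909 -0.732 -0.095]
JOG [27.473  8.555  7.708] [ -28.41    -4.104 -120.95 ]
```

Request:
{"method": "jog_arm", "body": {
  "targets": [
    [27.5, 8.6, 7.7, -28.4, -4.1, -121],
    [27.5, 8.6, 7.7, -28.4, -4.1, -121],
    [27.5, 8.6, 7.7, -28.4, -4.1, -121],
    [27.5, 8.6, 7.7, -28.4, -4.1, -121],
    [27.5, 8.6, 7.7, -28.4, -4.1, -121],
    [27.5, 8.6, 7.7, -28.4, -4.1, -121],
    [27.5, 8.6, 7.7, -28.4, -4.1, -121],
    [27.5, 8.6, 7.7, -28.4, -4.1, -121]
  ]
}}

```text
time_s: 3.08
position: [0.4775, -0.0128, 0.2344]
tool_rot: [[-0.569, 0.669, 0.479], [0.716, 0.689, -0.112], [-0.404, 0.279, -0.871]]
ft_force: [-1.4, -0.3, -1.0]
grip_width: 0.0853
gripper_force: 0.0
```

Run:
```python
from h import *
jog(CT+.13*A,Rz(-A,230))
```

```text
t 3.0833 q [-16.78    3.587 104.629   2.658  42.436 -60.552] pos [ 0.478 -0.013  0.234] F [-1.421 -0.292 -1.039]
JOG [ 0.123 -0.062 -0.366] [-14.814  -7.345 -98.971]
```

Request:
{"method": "jog_arm", "body": {
  "targets": [
    [0.1, -0.1, -0.4, -14.8, -7.3, -94],
    [0.1, -0.1, -0.4, -14.8, -7.3, -94],
    [0.1, -0.1, -0.4, -14.8, -7.3, -94],
    [0.1, -0.1, -0.4, -14.8, -7.3, -94],
    [0.1, -0.1, -0.4, -14.8, -7.3, -94],
    [0.1, -0.1, -0.4, -14.8, -7.3, -94],
    [0.1, -0.1, -0.4, -14.8, -7.3, -94],
    [0.1, -0.1, -0.4, -14.8, -7.3, -94]
  ]
}}

```text
time_s: 3.75
position: [0.4726, -0.0175, 0.2386]
tool_rot: [[-0.8, -0.152, 0.58], [-0.184, 0.983, 0.002], [-0.571, -0.105, -0.815]]
ft_force: [0.5, 0.1, -0.6]
grip_width: 0.0856
gripper_force: 0.0
```

Run:
```python
from h import *
jog(CT+.13*A,Rz(-A,225))
```

```text
t 3.75 q [ -24.487    0.94   109.464   22.718   38.936 -139.024] pos [ 0.473 -0.017  0.239] F [ 0.463  0.143 -0.555]
JOG [-0.166  0.528  0.252] [ -6.641  -2.48  -37.479]
```

Run:
```python
from h import *
jog(CT+.11*A,Rz(-A,195))
im=env.get_image("wrist");save(im,"w1.png");W=cloud(im)
q=W.reshape(-1,3);q=q[~np.isnan(q[:,0])]
R=Rz(-A,195)
d=(q-CT);ax=d@A;ex=np.array([A[2]*np.cos(YAW),A[2]*np.sin(YAW),.5736]);ey=np.cross(A,ex)
u,v=d@ex,d@ey;rad=np.hypot(u,v)
for lo,hi,rm in((-.005,.004,.04),(.007,.016,.025),(-.036,-.029,.06)):
    m=(ax>lo)&(ax<hi)&(rad<rm);print(lo,m.sum(),"ax med",np.median(ax[m]),"circ",cv2.minEnclosingCircle((np.stack([u,v],1)[m]*1000).astype(np.float32)),"tilt fit",np.linalg.lstsq(np.c_[u[m],v[m],np.ones(m.sum())],ax[m],rcond=None)[0])
```

```text
t 3.75 q [ -24.487    0.94   109.464   22.718   38.936 -139.024] pos [ 0.473 -0.017  0.239] F [ 0.463  0.143 -0.555]
JOG [-0.173  0.77   2.238] [-6.953 -0.375 -2.73 ]
-0.005 2663 ax med 0.0018472165508756201 circ ((-1.2731395959854126, -0.8562679886817932), 28.870643615722656) tilt fit [ 0.013 -0.     0.002]
0.007 806 ax med 0.01303313338822318 circ ((-1.2429674863815308, -0.6176514029502869), 13.039433479309082) tilt fit [ 0.036 -0.004  0.013]
-0.036 2439 ax med -0.030187340044077138 circ ((-1.4473603963851929, -1.4510626792907715), 43.542015075683594) tilt fit [ 0.002 -0.001 -0.03 ]
```

View pics/w1.png

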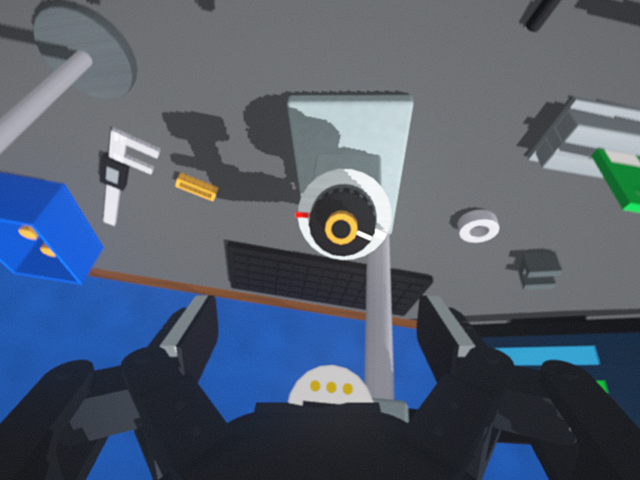

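The wrist view shows the collar centred near px (342,228), the pointer at (370,236), the red mark at (301,215), and the dial between the fingers. The centre is within 2 mm of my model.

Request:
{"method": "jog_arm", "body": {
  "targets": [
    [-0.1, 0.3, 1.0, -7, -0.4, -2.7],
    [-0.2, 0.8, 2.2, -7, -0.4, -2.7],
    [-0.2, 0.8, 2.2, -7, -0.4, -2.7],
    [-0.2, 0.8, 2.2, -7, -0.4, -2.7]
  ]
}}

```text
time_s: 4.13
position: [0.4857, -0.0095, 0.2205]
tool_rot: [[-0.79, -0.25, 0.559], [-0.221, 0.968, 0.122], [-0.572, -0.027, -0.82]]
ft_force: [0.7, -0.4, 0.9]
grip_width: 0.0855
gripper_force: 0.0
```

```bash
cat >> h.py <<'E'
EX=np.array([A[2]*np.cos(YAW),A[2]*np.sin(YAW),.5736]);EY=np.cross(A,EX)
CT=CT-.0012*EX-.0008*EY+.0015*A
E
python3 - <<'E'
from h import *
jog(CT-.022*A,Rz(-A,195))
E
```

```text
t 4.1333 q [ -26.772    4.53   108.889   32.062   42.777 -151.049] pos [ 0.486 -0.009  0.22 ] F [ 0.737 -0.431  0.933]
JOG [ 0.095 -0.079 13.053] [-0.022 -0.076 -0.58 ]
```

Request:
{"method": "jog_arm", "body": {
  "targets": [
    [0.1, -0.1, 3, 0, 0, 0],
    [0.1, -0.1, 6, 0, 0, 0],
    [0.1, -0.1, 8.5, 0, 0, 0],
    [0.1, -0.1, 10, 0, 0, 0],
    [0.1, -0.1, 11.5, 0, 0, 0],
    [0.1, -0.1, 12.5, 0, 0, 0],
    [0.1, -0.1, 13.0, 0, 0, 0],
    [0.1, -0.1, 13.0, 0, 0, 0]
  ]
}}

```text
time_s: 4.8
position: [0.5583, 0.0057, 0.1136]
tool_rot: [[-0.789, -0.253, 0.56], [-0.223, 0.967, 0.123], [-0.573, -0.028, -0.819]]
ft_force: [0.7, -0.0, -0.1]
grip_width: 0.0853
gripper_force: 0.0
```

Request:
{"method": "jog_arm", "body": {
  "targets": [
    [0, 0, 0, 0, 0, 0],
    [0, 0, 0, 0, 0, 0],
    [0, 0, 0, 0, 0, 0],
    [0, 0, 0, 0, 0, 0],
    [0, 0, 0, 0, 0, 0],
    [0, 0, 0, 0, 0, 0],
    [0, 0, 0, 0, 0, 0],
    [0, 0, 0, 0, 0, 0]
  ],
  "hand": 0,
  "newtons": 80
}}

```text
time_s: 5.47
position: [0.5579, 0.0052, 0.1152]
tool_rot: [[-0.787, -0.253, 0.562], [-0.224, 0.967, 0.122], [-0.574, -0.03, -0.818]]
ft_force: [-9.0, -2.2, 10.8]
grip_width: 0.0536
gripper_force: 80.8
```

Request:
{"method": "jog_arm", "body": {
  "targets": [
    [0, 0, -0.1, 0, 0, 4],
    [0, 0, -0.1, 0, 0, 9],
    [0, 0, -0.1, 0, 0, 15],
    [0, 0, -0.1, 0, 0, 21],
    [0, 0, -0.1, 0, 0, 27],
    [0, 0, -0.1, 0, 0, 33],
    [0, 0, -0.1, 0, 0, 39],
    [0, 0, -0.1, 0, 0, 45]
  ]
}}

```text
time_s: 6.13
position: [0.5577, 0.0051, 0.1153]
tool_rot: [[-0.734, 0.381, 0.561], [0.529, 0.84, 0.122], [-0.425, 0.387, -0.818]]
ft_force: [0.3, 0.1, 0.9]
grip_width: 0.0528
gripper_force: 88.2
```

Request:
{"method": "jog_arm", "body": {
  "targets": [
    [0, 0, 0, 0, 0, 6],
    [0, 0, 0, 0, 0, 12],
    [0, 0, 0, 0, 0, 18],
    [0, 0, 0, 0, 0, 24],
    [0, 0, 0, 0, 0, 30],
    [0, 0, 0, 0, 0, 36],
    [0, 0, 0, 0, 0, 42],
    [0, 0, 0, 0, 0, 48]
  ]
}}

```text
time_s: 6.8
position: [0.5577, 0.0051, 0.1153]
tool_rot: [[-0.208, 0.801, 0.561], [0.978, 0.169, 0.122], [0.003, 0.574, -0.819]]
ft_force: [0.9, -0.2, 1.1]
grip_width: 0.0533
gripper_force: 88.3
```

Run:
```python
from h import *
jog(CT-.021*A,Rz(-A,195))
s=env.observe();print(s["wrist_torque"])
im=env.get_image("wrist");save(im,"w2.png");W=cloud(im)
im2=env.get_image("scene");f=np.vstack([im["frame"][100:400,120:520],cv2.resize(im2["frame"][190:310,220:380],(400,300))])
cv2.imwrite("pics/s2.png",f[...,::-1])
```

```text
t 6.8 q [-20.129  21.254 108.803  44.372  26.082 -68.443] pos [0.558 0.005 0.115] F [ 0.924 -0.217  1.085]
JOG [ 0.022 -0.088  0.129] [  0.013   0.077 -93.629]
[-0.24   0.292  0.257]
```

View pics/s2.png

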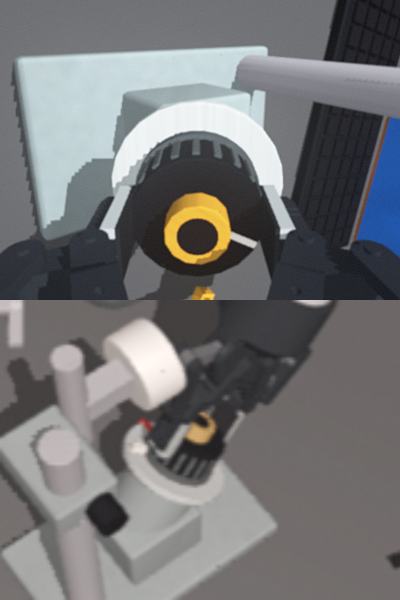

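The collar moved with the gripper by about 93°, and the white top line is still at the right pad. Continuing would swing the camera into the dial, so I regrasp.

Request:
{"method": "jog_arm", "body": {
  "targets": [
    [0, 0, 0, 0, 0, 0],
    [0, 0, 0, 0, 0, 0],
    [0, 0, 0, 0, 0, 0],
    [0, 0, 0, 0, 0, 0],
    [0, 0, 0, 0, 0, 0]
  ],
  "hand": 1
}}

```text
time_s: 7.32
position: [0.5577, 0.0052, 0.1147]
tool_rot: [[-0.212, 0.8, 0.561], [0.977, 0.173, 0.122], [0.001, 0.574, -0.819]]
ft_force: [0.6, 0.5, -0.2]
grip_width: 0.0853
gripper_force: 0.0
```

Request:
{"method": "jog_arm", "body": {
  "targets": [
    [0, 0, 0, 0, 0, -7],
    [0, 0, 0, 0, 0, -14],
    [0, 0, 0, 0, 0, -21],
    [0, 0, 0, 0, 0, -28],
    [0, 0, 0, 0, 0, -35],
    [0, 0, 0, 0, 0, -42],
    [0, 0, 0, 0, 0, -49],
    [0, 0, 0, 0, 0, -56]
  ]
}}

```text
time_s: 7.98
position: [0.5577, 0.0053, 0.1146]
tool_rot: [[-0.784, 0.267, 0.561], [0.397, 0.909, 0.122], [-0.477, 0.319, -0.819]]
ft_force: [-0.2, -0.2, -0.4]
grip_width: 0.0853
gripper_force: 0.0
```

Request:
{"method": "jog_arm", "body": {
  "targets": [
    [0, 0, 0, 0, 0, -7],
    [0, 0, 0, 0, 0, -14],
    [0, 0, 0, 0, 0, -21],
    [0, 0, 0, 0, 0, -28],
    [0, 0, 0, 0, 0, -34],
    [0, 0, 0, 0, 0, -34]
  ]
}}

```text
time_s: 8.48
position: [0.5577, 0.0053, 0.1146]
tool_rot: [[-0.8, -0.215, 0.561], [-0.177, 0.977, 0.122], [-0.574, -0.001, -0.819]]
ft_force: [1.3, -0.1, -0.6]
grip_width: 0.0857
gripper_force: 0.0
```

Request:
{"method": "jog_arm", "body": {
  "targets": [
    [0, 0, 0, 0, 0, 0],
    [0, 0, 0, 0, 0, 0],
    [0, 0, 0, 0, 0, 0],
    [0, 0, 0, 0, 0, 0],
    [0, 0, 0, 0, 0, 0],
    [0, 0, 0, 0, 0, 0],
    [0, 0, 0, 0, 0, 0],
    [0, 0, 0, 0, 0, 0]
  ],
  "hand": 0
}}

```text
time_s: 9.15
position: [0.5574, 0.0051, 0.1152]
tool_rot: [[-0.801, -0.21, 0.561], [-0.171, 0.978, 0.122], [-0.574, 0.002, -0.819]]
ft_force: [-8.6, -3.2, 8.7]
grip_width: 0.0532
gripper_force: 81.2
```

Request:
{"method": "jog_arm", "body": {
  "targets": [
    [0, 0, 0, 0, 0, 4],
    [0, 0, 0, 0, 0, 9],
    [0, 0, 0, 0, 0, 15],
    [0, 0, 0, 0, 0, 21],
    [0, 0, 0, 0, 0, 27],
    [0, 0, 0, 0, 0, 33],
    [0, 0, 0, 0, 0, 39],
    [0, 0, 0, 0, 0, 45]
  ]
}}

```text
time_s: 9.82
position: [0.5574, 0.0053, 0.1152]
tool_rot: [[-0.713, 0.42, 0.561], [0.573, 0.81, 0.122], [-0.403, 0.409, -0.819]]
ft_force: [-8.1, -0.4, 9.2]
grip_width: 0.0532
gripper_force: 81.2
```

Request:
{"method": "jog_arm", "body": {
  "targets": [
    [0, 0, 0, 0, 0, 5],
    [0, 0, 0, 0, 0, 10],
    [0, 0, 0, 0, 0, 15],
    [0, 0, 0, 0, 0, 20],
    [0, 0, 0, 0, 0, 24],
    [0, 0, 0, 0, 0, 28],
    [0, 0, 0, 0, 0, 30],
    [0, 0, 0, 0, 0, 30]
  ]
}}

```text
time_s: 10.48
position: [0.5595, 0.0013, 0.1161]
tool_rot: [[-0.405, 0.718, 0.566], [0.901, 0.419, 0.113], [-0.156, 0.556, -0.817]]
ft_force: [-6.0, -20.3, 5.6]
grip_width: 0.0533
gripper_force: 83.4
```

Run:
```python
from h import *
jog(CT-.021*A,Rz(-A,195))
s=env.observe();print(np.array(s["wrist_torque"])@A)
```

```text
t 10.4833 q [-20.306  21.276 108.671  44.234  25.682 -83.599] pos [0.559 0.001 0.116] F [ -5.974 -20.301   5.565]
JOG [ 0.474 -0.094  0.133] [ -0.361   0.58  -78.46 ]
0.4836559394102915
```

Run:
```python
from h import *
im=env.get_image("wrist")
im2=env.get_image("scene");im3=env.get_image("top")
f=np.hstack([cv2.resize(im["frame"][100:400,120:520],(400,300)),cv2.resize(im2["frame"][190:310,220:380],(400,300))])
g=np.hstack([cv2.resize(im["frame"][180:330,220:420],(400,300)),cv2.resize(im3["frame"][185:275,255:375],(400,300))])
cv2.imwrite("pics/s3.png",np.vstack([f,g])[...,::-1])
```

```text
(no output)
```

View pics/s3.png

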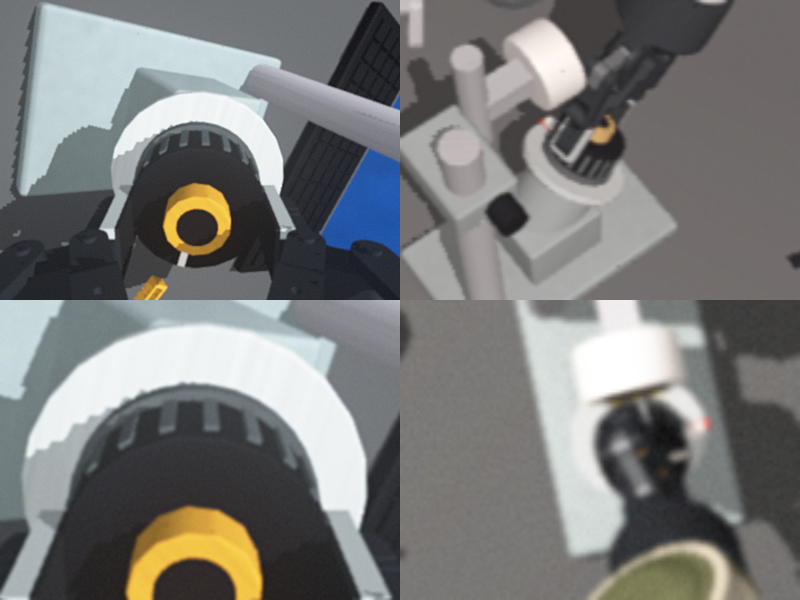

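```bash
cat >> h.py <<'E'
def ang(im,box,cond):
    W=cloud(im);F=im["frame"].astype(int);r0,r1,c0,c1=box
    d=W-CT;ax=d@A;u=d@EX;v=d@EY;m=np.zeros(ax.shape,bool);m[r0:r1,c0:c1]=1
    m&=cond(F,ax,np.hypot(u,v))
    return m.sum(),np.degrees(np.arctan2(np.median(v[m]),np.median(u[m]))),np.median(np.hypot(u,v)[m])*1000,np.median(ax[m])*1000
white=lambda F,ax,r:(F.min(2)>140)&(abs(ax)<.006)&(r>.014)&(r<.029)
red=lambda F,ax,r:(F[...,0]>F[...,1]*1.8)&(F[...,0]>120)&(r<.05)&(r>.03)&(ax<-.02)
E
python3 - <<'E'
from h import *
im=env.get_image("wrist")
print(ang(im,(300,420,200,420),white),ang(im,(0,480,0,640),red))
F=cv2.imread("pics/w1.png")[...,::-1]
E
```

```text
(np.int64(103), np.float64(-89.6214827073699), np.float64(23.032898916333128), np.float64(1.0386008855120767)) (np.int64(0), np.float64(nan), np.float64(nan), np.float64(nan))
  return _methods._mean(a, axis=axis, dtype=dtype,
  ret = ret.dtype.type(ret / rcount)
```

Request:
{"method": "jog_arm", "body": {
  "targets": [
    [0, 0, 0, 0, 0, 2],
    [0, 0, 0, 0, 0, 4],
    [0, 0, 0, 0, 0, 5],
    [0, 0, 0, 0, 0, 5]
  ]
}}

```text
time_s: 11.02
position: [0.5598, -0.0003, 0.1161]
tool_rot: [[-0.342, 0.749, 0.567], [0.933, 0.344, 0.109], [-0.113, 0.566, -0.817]]
ft_force: [-7.9, -30.5, 2.3]
grip_width: 0.0533
gripper_force: 82.2
```

Run:
```python
from h import *
jog(CT-.021*A,Rz(-A,195))
s=env.observe();print(np.array(s["wrist_torque"])@A)
im=env.get_image("wrist")
print(ang(im,(300,420,200,420),white))
```

```text
t 11.0167 q [-20.384  21.287 108.636  44.05   25.539 -78.798] pos [ 0.56  -0.     0.116] F [ -7.917 -30.533   2.34 ]
JOG [ 0.627 -0.107  0.133] [ -0.529   0.745 -83.15 ]
2.043678512661187
(np.int64(100), np.float64(-90.20854687360398), np.float64(22.834259726950286), np.float64(1.0048658860700816))
```

Pushing 5° further raised the axial torque from 0.48 to 2.0 N m with no collar motion, so it is on its stop, with its line at -90°. I release and withdraw along the axis.

Request:
{"method": "jog_arm", "body": {
  "targets": [
    [0, 0, 0, 0, 0, -2],
    [0, 0, 0, 0, 0, -2],
    [0, 0, 0, 0, 0, -2]
  ]
}}

```text
time_s: 11.32
position: [0.56, -0.0003, 0.1162]
tool_rot: [[-0.365, 0.738, 0.567], [0.922, 0.371, 0.11], [-0.13, 0.563, -0.816]]
ft_force: [-5.6, -28.3, 3.6]
grip_width: 0.0534
gripper_force: 82.4
```

Request:
{"method": "jog_arm", "body": {
  "targets": [
    [0, 0, 0, 0, 0, 0],
    [0, 0, 0, 0, 0, 0],
    [0, 0, 0, 0, 0, 0],
    [0, 0, 0, 0, 0, 0],
    [0, 0, -2, 0, 0, 0],
    [0, 0, -5, 0, 0, 0],
    [0, 0, -9, 0, 0, 0],
    [0, 0, -13, 0, 0, 0]
  ],
  "hand": 1
}}

```text
time_s: 11.98
position: [0.4835, -0.0101, 0.2214]
tool_rot: [[-0.374, 0.74, 0.558], [0.92, 0.372, 0.123], [-0.116, 0.56, -0.82]]
ft_force: [0.9, 0.1, 0.8]
grip_width: 0.0855
gripper_force: 0.0
```

Run:
```python
from h import *
im=env.get_image("wrist");print(ang(im,(0,480,0,640),white),ang(im,(0,480,0,640),red),ang(im,(0,480,0,640),lambda F,ax,r:(F.min(2)>150)&(ax<-.022)&(ax>-.0285)&(r>.031)&(r<.044)))
cv2.imwrite("pics/s4.png",im["frame"][...,::-1])
for yaw in (1.45,181.45): jog([.42,.20,.26],Rz(np.array([0,0,-1.]),yaw))
```

```text
(np.int64(60), np.float64(-88.93080490919515), np.float64(21.839123732722946), np.float64(0.7326478236505676)) (np.int64(0), np.float64(nan), np.float64(nan), np.float64(nan)) (np.int64(24), np.float64(-89.51140445646492), np.float64(38.2613396229468), np.float64(-23.62570566885409))
t 12.0333 q [-27.267   3.494 108.773  31.993  43.628 -70.366] pos [ 0.482 -0.011  0.228] F [-0.045  2.259  7.472]
JOG [21.296  5.112 -3.637] [ 29.875 -28.9   108.756]
t 12.0333 q [-27.267   3.494 108.773  31.993  43.628 -70.366] pos [ 0.482 -0.011  0.228] F [-0.045  2.259  7.472]
JOG [21.296  5.112 -3.637] [ 25.988  26.865 -64.88 ]
  return _methods._mean(a, axis=axis, dtype=dtype,
  ret = ret.dtype.type(ret / rcount)
```

View pics/s4.png

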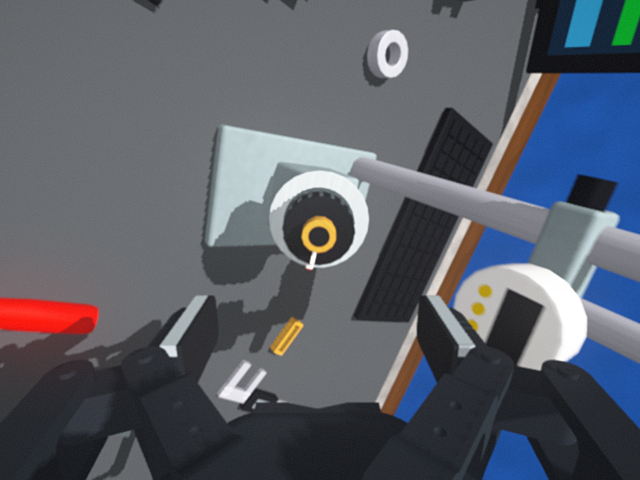

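The white pointer sits on the red mark, near px (310,265), so the collar is locked. Next, the green tag.

Request:
{"method": "jog_arm", "body": {
  "targets": [
    [21.3, 5.1, -3.6, 26, 26.9, -64.9],
    [21.3, 5.1, -3.6, 26, 26.9, -64.9],
    [21.3, 5.1, -3.6, 26, 26.9, -64.9],
    [21.3, 5.1, -3.6, 26, 26.9, -64.9],
    [21.3, 5.1, -3.6, 26, 26.9, -64.9],
    [21.3, 5.1, -3.6, 26, 26.9, -64.9],
    [21.3, 5.1, -3.6, 26, 26.9, -64.9],
    [21.3, 5.1, -3.6, 26, 26.9, -64.9]
  ]
}}

```text
time_s: 12.7
position: [0.422, 0.2014, 0.2543]
tool_rot: [[-0.968, 0.225, 0.111], [0.236, 0.967, 0.097], [-0.086, 0.12, -0.989]]
ft_force: [-0.4, -0.9, 0.1]
grip_width: 0.0853
gripper_force: 0.0
```

Run:
```python
from h import *
jog([.501,.2517,.19],Rz(np.array([0,0,-1.]),181.5))
```

```text
t 12.7 q [  8.349   8.815  89.357   4.723  74.739 -69.194] pos [0.422 0.201 0.254] F [-0.442 -0.943  0.093]
JOG [-5.904  5.876  7.726] [  6.204   5.789 -14.892]
```

Request:
{"method": "jog_arm", "body": {
  "targets": [
    [-3, 3, 3, 3, 3, -7],
    [-5.9, 5.9, 7.7, 6.2, 5.8, -14.9],
    [-5.9, 5.9, 7.7, 6.2, 5.8, -14.9],
    [-5.9, 5.9, 7.7, 6.2, 5.8, -14.9],
    [-5.9, 5.9, 7.7, 6.2, 5.8, -14.9]
  ]
}}

```text
time_s: 13.12
position: [0.5021, 0.2507, 0.1882]
tool_rot: [[-1.0, -0.019, -0.002], [-0.019, 1.0, 0.001], [0.002, 0.001, -1.0]]
ft_force: [-0.6, 0.6, 1.0]
grip_width: 0.0857
gripper_force: 0.0
```

Run:
```python
from h import *
jog([.501,.2517,.057],Rz(np.array([0,0,-1.]),181.5))
im=env.get_image("wrist");W=cloud(im);F=im["frame"].astype(int)
m=(F[...,1]>F[...,0]*1.4)&(F[...,1]>F[...,2]*1.3)&(abs(W[...,0]-.5)<.05)&(abs(W[...,1]-.25)<.06)&(W[...,2]>.035)
q=W[m];print(m.sum(),np.percentile(q,1,0),np.percentile(q,99,0),cv2.minAreaRect((q[:,:2]*1000).astype(np.float32)))
k=q[q[:,2]>q[:,2].max()-.004];print("top",k.mean(0),cv2.minAreaRect((k[:,:2]*1000).astype(np.float32)))
save(im,"w5.png")
```

```text
t 13.1167 q [ 14.406  24.909  76.707   0.083  78.486 -76.695] pos [0.502 0.251 0.188] F [-0.591  0.552  0.973]
JOG [ 0.077  0.094 13.122] [ 0.056 -0.118 -0.416]
1613 [0.494 0.231 0.039] [0.502 0.273 0.098] ((498.1527099609375, 252.01548767089844), (8.681117057800293, 43.546939849853516), 1.1249843835830688)
top [0.498 0.252 0.097] ((498.13330078125, 251.94158935546875), (8.629498481750488, 43.362815856933594), 0.8604469895362854)
```

View pics/w5.png

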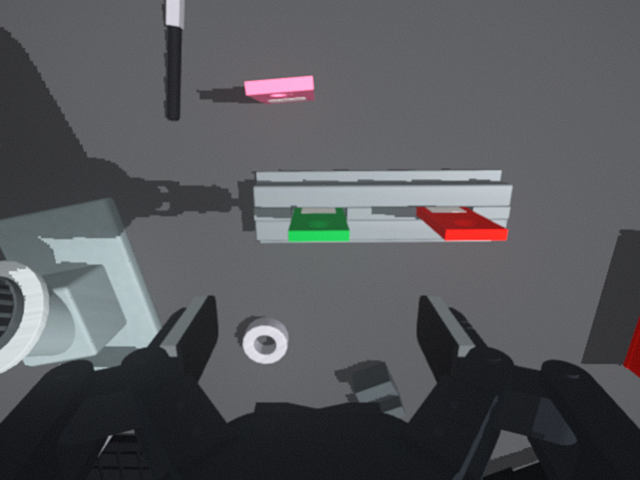

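The tag is at about (0.4985, 0.252), at px (320,230), in the rack beside the red tag and clear of the fingers.

Request:
{"method": "jog_arm", "body": {
  "targets": [
    [0.4, 0.1, 3, 0, 0, -0.4],
    [0.4, 0.1, 6, 0, 0, -0.4],
    [0.4, 0.1, 9, 0, 0, -0.4],
    [0.4, 0.1, 11.5, 0, 0, -0.4],
    [0.4, 0.1, 13, 0, 0, -0.4],
    [0.4, 0.1, 13.8, 0, 0, -0.4],
    [0.4, 0.1, 13.8, 0, 0, -0.4]
  ]
}}

```text
time_s: 13.75
position: [0.4978, 0.2506, 0.0524]
tool_rot: [[-1.0, -0.024, 0.001], [-0.024, 1.0, 0.002], [-0.001, 0.002, -1.0]]
ft_force: [0.2, -0.1, 0.4]
grip_width: 0.0852
gripper_force: 0.0
```

Request:
{"method": "jog_arm", "body": {
  "targets": [
    [0, 0, 0, 0, 0, 0],
    [0, 0, 0, 0, 0, 0],
    [0, 0, 0, 0, 0, 0],
    [0, 0, 0, 0, 0, 0],
    [0, 0, 0, 0, 0, 0],
    [0, 0, 0, 0, 0, 0],
    [0, 0, 0, 0, 0, 0],
    [0, 0, 0, 0, 0, 0]
  ],
  "hand": 0,
  "newtons": 35
}}

```text
time_s: 14.42
position: [0.499, 0.2512, 0.0534]
tool_rot: [[-1.0, -0.025, 0.004], [-0.025, 1.0, 0.002], [-0.004, 0.002, -1.0]]
ft_force: [-1.3, -0.1, 7.4]
grip_width: 0.0434
gripper_force: 35.1
```

Request:
{"method": "jog_arm", "body": {
  "targets": [
    [0, 0, -0.5, 0, 0, 0],
    [0, 0, -1.5, 0, 0, 0],
    [0, 0, -3, 0, 0, 0],
    [0, 0, -5, 0, 0, 0],
    [0, 0, -8, 0, 0, 0],
    [0, 0, -12, 0, 0, 0],
    [0, 0, -16, 0, 0, 0],
    [0, 0, -16, 0, 0, 0]
  ]
}}

```text
time_s: 15.08
position: [0.5006, 0.2516, 0.2209]
tool_rot: [[-1.0, -0.025, 0.016], [-0.025, 1.0, 0.005], [-0.016, 0.005, -1.0]]
ft_force: [0.4, -0.1, 0.3]
grip_width: 0.0434
gripper_force: 35.8
```

Run:
```python
from h import *
im=env.get_image("wrist");W=cloud(im);F=im["frame"].astype(int)
s=env.observe();T=np.array(s["tool_rot"]);p=np.array(s["position"]);L=(W-p)@T
m=(F[...,1]>F[...,0]*1.4)&(F[...,1]>F[...,2]*1.3)&(abs(L[...,0])<.06)&(abs(L[...,1])<.04)&(abs(L[...,2])<.1)
q=L[m];print(s["grip_width"],m.sum(),np.percentile(q,1,0),np.percentile(q,99,0))
k=q[q[:,2]<q[:,2].min()+.005];print("top edge tool frame",k.min(0),k.max(0));
b=q[(q[:,2]>q[:,2].min()+.01)];print("face slope x vs z",np.polyfit(b[:,2],b[:,0],1))
jog([.43,0,.26],Rz(np.array([0,0,-1.]),190))
```

```text
0.04371001355209583 10798 [-0.005 -0.021 -0.049] [0.004 0.022 0.04 ]
top edge tool frame [-0.008 -0.022 -0.049] [ 0.005  0.024 -0.044]
face slope x vs z [0.012 0.003]
t 15.1333 q [ 14.535  23.043  74.794   0.073  81.523 -76.923] pos [0.5   0.251 0.217] F [ 1.316 -0.51  -1.551]
JOG [  7.538 -24.923  -4.475] [ 0.17   0.621 -8.552]
```

Request:
{"method": "jog_arm", "body": {
  "targets": [
    [9.5, -2, -2, 0, 0, 0],
    [11, -6, -4.5, 0, 0, -3],
    [11, -10, -4.5, 0, 0, -6],
    [11, -14, -4.5, 0, 0, -8.5],
    [11, -18, -4.5, 0, 0, -8.5],
    [11, -22, -4.5, 0, 0, -8.5],
    [11, -25, -4.5, 0, 0, -8.5],
    [11, -25, -4.5, 0, 0, -8.5]
  ]
}}

```text
time_s: 15.8
position: [0.3937, -0.0052, 0.2563]
tool_rot: [[-0.985, -0.17, 0.001], [-0.17, 0.985, 0.001], [-0.001, 0.001, -1.0]]
ft_force: [0.1, 0.7, -1.0]
grip_width: 0.0438
gripper_force: 35.9
```

Run:
```python
from h import *
jog([.42,-.15,.26],Rz(np.array([0,0,-1.]),198.9))
```

```text
t 15.8 q [ -18.166    4.581   93.57     0.071   81.825 -117.967] pos [ 0.394 -0.005  0.256] F [ 0.084  0.743 -0.976]
JOG [ -0.133 -14.719  -0.384] [ 0.047  0.058 -9.109]
```

Request:
{"method": "jog_arm", "body": {
  "targets": [
    [0, -3, 0, 0, 0, -3],
    [0, -6.5, 0, 0, 0, -6],
    [-0.1, -10, -0.4, 0, 0, -9.1],
    [-0.1, -13, -0.4, 0, 0, -9.1],
    [-0.1, -14.7, -0.4, 0, 0, -9.1],
    [-0.1, -14.7, -0.4, 0, 0, -9.1],
    [-0.1, -14.7, -0.4, 0, 0, -9.1]
  ]
}}

```text
time_s: 16.38
position: [0.4204, -0.1467, 0.2596]
tool_rot: [[-0.946, -0.325, -0.0], [-0.325, 0.946, 0.003], [-0.001, 0.003, -1.0]]
ft_force: [-0.2, -0.3, -0.8]
grip_width: 0.0437
gripper_force: 36.0
```

Run:
```python
from h import *
im=env.get_image("wrist");W=cloud(im);X,Y,Z=W[...,0],W[...,1],W[...,2]
save(im,"w6.png")
px,py=.515,-.25
m=(abs(Z-.014)<.006)&(np.hypot(X-px,Y-py)<.06)
if m.sum()>5: print("foot",m.sum(),cv2.minEnclosingCircle((W[m][:,:2]*1000).astype(np.float32)))
m=(Z>.135)&(np.hypot(X-px,Y-py)<.075)&(Z<.19);q=W[m];print(m.sum())
if len(q)>20:
    d=q-q.mean(0);v=np.linalg.svd(d,full_matrices=False)[2][0];v*=np.sign(v[2]);t=d@v
    print("peg",q.mean(0),v,"az",np.degrees(np.arctan2(v[1],v[0])),q.mean(0)+v*t.min(),q.mean(0)+v*t.max())
    mm=cv2.minAreaRect((q[:,:2]*1000).astype(np.float32));print(mm)
m=(Z>.04)&(Z<.13)&(np.hypot(X-px,Y-py)<.04);print("rod",m.sum(),np.median(W[m],0) if m.sum() else "", cv2.minAreaRect((W[m][:,:2]*1000).astype(np.float32)) if m.sum()>5 else "")
```

```text
foot 3256 ((512.1237182617188, -252.12289428710938), 42.031124114990234)
1079
peg [ 0.494 -0.256  0.159] [-0.865 -0.296  0.405] az -161.1047765197873 [ 0.52  -0.248  0.147] [ 0.462 -0.267  0.174]
((489.86627197265625, -257.53729248046875), (61.03756332397461, 14.74306869506836), 12.959702491760254)
rod 674 [ 0.507 -0.249  0.094] ((508.9299011230469, -250.4168701171875), (13.951925277709961, 7.651083469390869), 62.67783737182617)
```

View pics/w6.png

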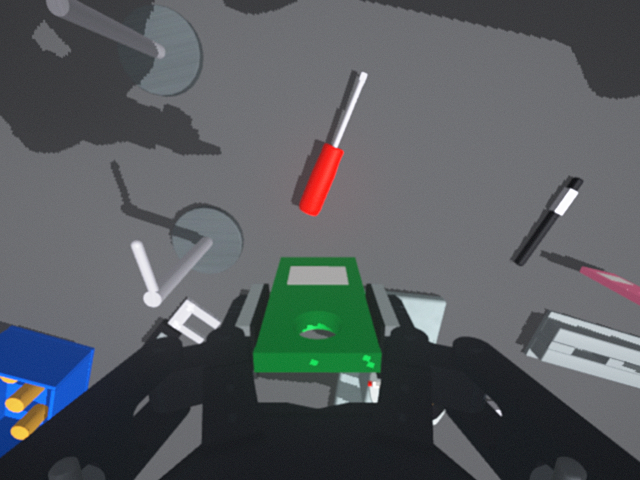

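The wrist view shows the target post, with its foot at px (208,238) and its peg from (152,297) to (136,243). The tag is held upright and its hole is clear.

Run:
```python
from h import *
R=Rz(np.array([0,0,-1.]),198.9);O=np.array([.5125,-.252,0]);D=np.array([-.946,-.324,0])
jog(O+.09*D+[0,0,.20],R);jog(O+.085*D+[0,0,.149],R)
```

```text
t 16.4333 q [ -34.547    9.905   86.564    0.148   83.612 -143.582] pos [ 0.42  -0.146  0.26 ] F [ 0.202  0.389 -2.113]
JOG [  3.75  -13.028   5.944] [0.152 0.07  0.118]
t 16.4333 q [ -34.547    9.905   86.564    0.148   83.612 -143.582] pos [ 0.42  -0.146  0.26 ] F [ 0.202  0.389 -2.113]
JOG [  3.256 -13.042  11.045] [0.152 0.07  0.118]
```

Request:
{"method": "jog_arm", "body": {
  "targets": [
    [2, -3, 0.5, 0, 0, 0],
    [3.7, -6, 1, 0, 0, 0],
    [3.7, -9.5, 2, 0, 0, 0],
    [3.7, -12, 4, 0, 0, 0],
    [3.7, -13, 6.5, 0, 0, 0],
    [3.3, -13, 9, 0, 0, 0],
    [3.3, -13, 11, 0, 0, 0],
    [3.3, -13, 11, 0, 0, 0]
  ]
}}

```text
time_s: 17.1
position: [0.4311, -0.2774, 0.1467]
tool_rot: [[-0.945, -0.327, -0.004], [-0.327, 0.945, 0.007], [0.001, 0.008, -1.0]]
ft_force: [-0.9, 0.4, -1.3]
grip_width: 0.0436
gripper_force: 36.0
```

Run:
```python
from h import *
R=Rz(np.array([0,0,-1.]),198.9);O=np.array([.5125,-.252,0]);D=np.array([-.946,-.324,0])
im=env.get_image("scene");im3=env.get_image("top")
cv2.imwrite("pics/s7.png",np.hstack([cv2.resize(i["frame"][r:r+90,c:c+90],(400,400),interpolation=cv2.INTER_CUBIC) for i,r,c in((im,95,220),(im3,225,420))])[...,::-1])
for i in(im,im3):
    W=cloud(i);F=i["frame"].astype(int);m=(F[...,1]>F[...,0]*1.4)&(F[...,1]>F[...,2]*1.3)&(np.hypot(W[...,0]-.43,W[...,1]+.28)<.08)
    q=W[m]
    if len(q): print("tag z range",m.sum(),q.min(0),q.max(0))
jog(O+.055*D+[0,0,.139],R);jog(O+.03*D+[0,0,.130],R)
```

```text
tag z range 315 [ 0.394 -0.353 -0.002] [ 0.444 -0.25   0.217]
t 17.2 q [ -46.102   22.69    87.445    0.147   69.907 -155.268] pos [ 0.432 -0.279  0.151] F [ 0.632 -0.074  0.476]
JOG [-2.949 -0.049  1.173] [0.095 0.108 0.215]
t 17.2 q [ -46.102   22.69    87.445    0.147   69.907 -155.268] pos [ 0.432 -0.279  0.151] F [ 0.632 -0.074  0.476]
JOG [-5.447 -0.06   2.078] [0.095 0.108 0.215]
```

View pics/s7.png

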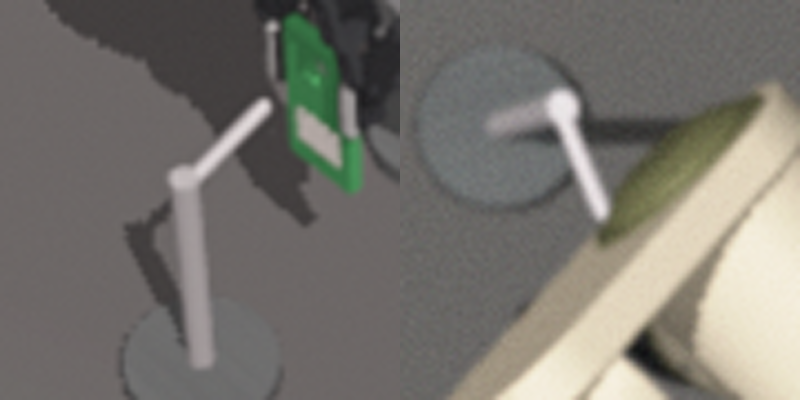

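The tag hole, at sheet px (315,75), lies in line ahead of the peg tip at (267,103). I insert along the peg.

Request:
{"method": "jog_arm", "body": {
  "targets": [
    [-1, 0, 0.5, 0, 0, 0],
    [-2, 0, 0.8, 0, 0, 0],
    [-3, 0, 1.2, 0, 0, 0],
    [-3.5, 0, 1.3, 0, 0, 0],
    [-4, 0, 1.5, 0, 0, 0],
    [-4, 0, 1.5, 0, 0, 0]
  ]
}}

```text
time_s: 17.7
position: [0.4722, -0.2668, 0.1367]
tool_rot: [[-0.945, -0.327, 0.005], [-0.327, 0.945, -0.0], [-0.005, -0.002, -1.0]]
ft_force: [5.5, 3.4, 5.5]
grip_width: 0.0438
gripper_force: 36.6
```

Run:
```python
from h import *
R=Rz(np.array([0,0,-1.]),198.9);O=np.array([.5125,-.252,0]);D=np.array([-.946,-.324,0])
jog(O+.03*D+[0,0,.130],R)
im=env.get_image("scene");w=env.get_image("wrist")
cv2.imwrite("pics/s8.png",np.hstack([cv2.resize(im["frame"][95:185,220:310],(400,400),interpolation=cv2.INTER_CUBIC),w["frame"][80:480,120:520]])[...,::-1])
```

```text
t 17.7 q [ -42.072   25.98    84.411    0.197   69.377 -151.241] pos [ 0.472 -0.267  0.137] F [5.55  3.436 5.456]
JOG [-1.294  0.089  0.671] [-0.114  0.274  0.2  ]
```

View pics/s8.png

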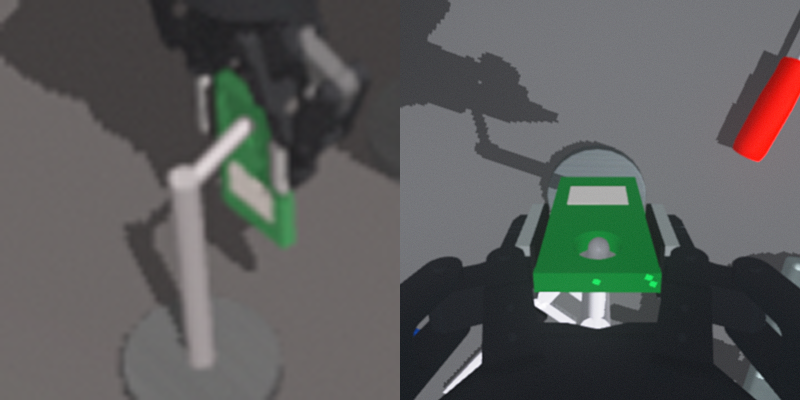

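Request:
{"method": "jog_arm", "body": {
  "targets": [
    [0, 0, 0, 0, 0, 0],
    [0, 0, 0, 0, 0, 0],
    [0, 0, 0, 0, 0, 0]
  ]
}}

```text
time_s: 18.05
position: [0.4723, -0.2668, 0.1366]
tool_rot: [[-0.945, -0.327, 0.006], [-0.327, 0.945, 0.0], [-0.006, -0.002, -1.0]]
ft_force: [5.9, 2.6, 4.8]
grip_width: 0.0432
gripper_force: 36.6
```

Request:
{"method": "jog_arm", "body": {
  "targets": [
    [0, 0, -0.2, 0, 0, 0],
    [0, 0, -0.4, 0, 0, 0],
    [0, 0, -0.4, 0, 0, 0],
    [0, 0, -0.4, 0, 0, 0]
  ]
}}

```text
time_s: 18.38
position: [0.4701, -0.2669, 0.1393]
tool_rot: [[-0.945, -0.326, 0.001], [-0.326, 0.945, 0.002], [-0.002, 0.001, -1.0]]
ft_force: [0.2, -1.0, -0.8]
grip_width: 0.0434
gripper_force: 36.1
```

Lifting 4 mm cleared the contact with the hole's upper edge. I continue along the peg with a bit more height.

Request:
{"method": "jog_arm", "body": {
  "targets": [
    [0, 0, -0.2, 0, 0, 0],
    [-0.4, 0, -0.1, 0, 0, 0],
    [-0.8, 0, 0.1, 0, 0, 0],
    [-1.2, 0, 0.2, 0, 0, 0],
    [-1.5, 0, 0.3, 0, 0, 0],
    [-1.5, 0, 0.3, 0, 0, 0],
    [-1.5, 0, 0.3, 0, 0, 0]
  ]
}}

```text
time_s: 18.97
position: [0.4844, -0.2619, 0.1361]
tool_rot: [[-0.945, -0.327, 0.001], [-0.327, 0.945, 0.002], [-0.002, 0.001, -1.0]]
ft_force: [0.3, -0.2, -0.5]
grip_width: 0.0435
gripper_force: 36.1
```

Request:
{"method": "jog_arm", "body": {
  "targets": [
    [0, 0, 0.2, 0, 0, 0],
    [0, 0, 0.4, 0, 0, 0],
    [0, 0, 0.5, 0, 0, 0],
    [0, 0, 0.5, 0, 0, 0]
  ]
}}

```text
time_s: 19.3
position: [0.4844, -0.2623, 0.132]
tool_rot: [[-0.945, -0.326, 0.003], [-0.326, 0.945, 0.001], [-0.003, -0.0, -1.0]]
ft_force: [-1.8, 0.7, 5.8]
grip_width: 0.0437
gripper_force: 36.8
```

The upward contact force shows the tag bearing on the peg. I release it.

Request:
{"method": "jog_arm", "body": {
  "targets": [
    [0, 0, -0.1, 0, 0, 0],
    [0, 0, -0.1, 0, 0, 0],
    [0, 0, -0.1, 0, 0, 0]
  ],
  "newtons": 20
}}

```text
time_s: 19.55
position: [0.4843, -0.2622, 0.1324]
tool_rot: [[-0.945, -0.326, 0.002], [-0.326, 0.945, 0.001], [-0.002, 0.001, -1.0]]
ft_force: [0.7, 0.6, 2.7]
grip_width: 0.0431
gripper_force: 36.2
```

Request:
{"method": "jog_arm", "body": {
  "targets": [
    [0, 0, 0, 0, 0, 0],
    [0, 0, 0, 0, 0, 0],
    [0, 0, 0, 0, 0, 0],
    [0, 0, 0, 0, 0, 0],
    [0, 0, 0, 0, 0, 0],
    [0, 0, 0, 0, 0, 0],
    [0, 0, 0, 0, 0, 0],
    [0, 0, 0, 0, 0, 0]
  ],
  "hand": 1
}}

```text
time_s: 20.22
position: [0.4842, -0.2621, 0.1323]
tool_rot: [[-0.945, -0.326, 0.002], [-0.326, 0.945, 0.002], [-0.002, 0.001, -1.0]]
ft_force: [0.2, -1.3, -1.5]
grip_width: 0.0854
gripper_force: 0.0
```

Request:
{"method": "jog_arm", "body": {
  "targets": [
    [0, 0, -0.5, 0, 0, 0],
    [0, 0, -1.5, 0, 0, 0],
    [0, 0, -3.5, 0, 0, 0],
    [0, 0, -6, 0, 0, 0],
    [0, 0, -9, 0, 0, 0],
    [0, 0, -12, 0, 0, 0],
    [0, 0, -14, 0, 0, 0],
    [0, 0, -14, 0, 0, 0]
  ]
}}

```text
time_s: 20.88
position: [0.485, -0.263, 0.2779]
tool_rot: [[-0.945, -0.326, 0.009], [-0.326, 0.945, -0.005], [-0.007, -0.007, -1.0]]
ft_force: [0.4, -0.3, -0.6]
grip_width: 0.0857
gripper_force: 0.0
```

Run:
```python
from h import *
O=np.array([.5125,-.252,0]);c,s=.946,.324
for n in("scene","wrist"):
    i=env.get_image(n);W=cloud(i);F=i["frame"].astype(int);m=(F[...,1]>F[...,0]*1.4)&(F[...,1]>F[...,2]*1.3)&(np.hypot(W[...,0]-.49,W[...,1]+.26)<.08)
    q=W[m]-O;x=q[:,0]*c+q[:,1]*s;y=-q[:,0]*s+q[:,1]*c
    print(n,m.sum(),[np.percentile(a,[2,50,98]) for a in(x,y,q[:,2])])
st=env.observe();print(st["time_s"],st["ft_force"],st["position"])
i=env.get_image("scene");cv2.imwrite("pics/s9.png",np.hstack([cv2.resize(i["frame"][95:185,220:310],(400,400),interpolation=cv2.INTER_CUBIC),cv2.resize(i["frame"][200:290,240:330],(400,400))])[...,::-1])
```

```text
scene 312 [array([-0.038, -0.029, -0.024]), array([-0.021,  0.009,  0.024]), array([0.086, 0.147, 0.177])]
wrist 1918 [array([-0.041, -0.034,  0.027]), array([-0.021, -0.   ,  0.022]), array([0.015, 0.16 , 0.177])]
20.9833 [-0.727 -0.379 -0.318] [ 0.484 -0.262  0.273]
```

View pics/s9.png

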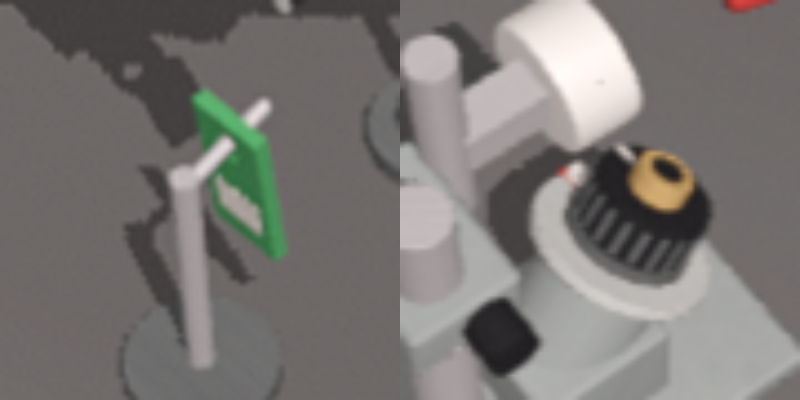

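The tag hangs on the peg at post x of about -0.03 m, and the pointer is at the red mark. I let it settle for a moment and hand in.

Request:
{"method": "jog_arm", "body": {
  "targets": [
    [0, 0, 0, 0, 0, 0],
    [0, 0, 0, 0, 0, 0],
    [0, 0, 0, 0, 0, 0],
    [0, 0, 0, 0, 0, 0],
    [0, 0, 0, 0, 0, 0],
    [0, 0, 0, 0, 0, 0],
    [0, 0, 0, 0, 0, 0],
    [0, 0, 0, 0, 0, 0]
  ]
}}

```text
time_s: 21.7
position: [0.484, -0.2623, 0.2723]
tool_rot: [[-0.945, -0.326, 0.002], [-0.326, 0.945, 0.002], [-0.002, 0.001, -1.0]]
ft_force: [0.4, 0.3, -0.5]
grip_width: 0.0854
gripper_force: 0.0
```

```bash
python3 -c "
from rig import env
print(env.close_job())"
```

```text
the job is handed in; nothing more can be done
None
```

The collar is locked against its stop with the pointer on the red mark, and the green tag hangs free on the peg of the farther post; I handed the job in at about 21.7 s, and no verdict came back.

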